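Charge the mill jar with grinding balls

TASK

Pick up the scoop from the white tray, scoop the three white grinding balls out of the blue pan with it and tip them all into the steel mill jar. Then put the scoop back in the tray, standing upright on its flat bottom. Do not touch the balls with the gripper, and do not disturb the beaker, the timer or the tape roll.

Things in the scene. Friction and masses are not known exactly. Their poses are not given: they have to be found in the camera images.
- scoop_grip (a point): middle of the black grip of the loose metal scoop (about 0.16 kg), 85 mm above its flat underside. The grip is a flat-sided upright block 68 mm long (x, from -28 to +40 mm), 18 mm wide (y), 36 mm high, carried over the open bowl by a post at the back; pinch it across its width from above. Axes: the mouth looks to -x, z up. It starts standing in the tray, mouth roughly towards the robot
- scoop_lip (a point): middle of the scoop's front lip, at its underside: 54 mm towards -x and 85 mm below the grip's middle. From the lip the bowl runs back 92 mm (98 mm with the post); it is 88 mm wide outside, 84 mm inside, of 2 mm sheet; its sides begin 18 mm behind the lip and rise from 15 mm to 34 mm at the closed back. Axes as for the grip
- tray: white enamelled tray with a blue rim, fixed, 134 (x) x 204 (y) mm, 18 mm high; origin at the centre of its underside, inner floor 126 x 196 mm and 2 mm above the bench. Tray and jar stand one on each side of the pan, either way round
- pan_floor (a point): centre of the inner floor of the blue pan (fixed; floor 4 mm above the bench). The flat floor is 200 mm long (x) and 98 mm wide (y); upright 4 mm side walls and end walls leaning outward 30 degrees reach 40 mm above it; about 250 x 106 mm overall. x points away from the robot; at the start the balls lie in the nearer half (-x) and the far half is empty
- ball1_center (a point): centre of grinding ball 1: loose smooth white ceramic ball, 26 mm diameter, 45 g, rolls freely
- ball2_center (a point): centre of grinding ball 2: loose smooth white ceramic ball, 26 mm diameter, 45 g, rolls freely
- ball3_center (a point): centre of grinding ball 3: loose smooth white ceramic ball, 26 mm diameter, 45 g, rolls freely
- jar_rim (a point): centre of the open mouth of the round steel mill jar (fixed), at the height of its rim, 80 mm above the bench; inside diameter 132 mm, outside 144 mm, with two lugs on its sides out to 82 mm from its axis, inner floor 6 mm above the bench
- beaker_mid (a point): middle of a small clear beaker, 54 mm diameter, 66 mm high, loose; a bystander
- timer_mid (a point): middle of a small white bench timer, 38 x 64 x 62 mm, loose; a bystander
- tape_mid (a point): middle of a brown roll of tape lying flat, 67 mm diameter, 19 mm high, loose; a bystander

How it is judged:
By the outcome, as a careful person would: the job done as asked, in the order asked, and still so for the second after the job is handed in, with the robot touching nothing.
It also fails if it takes over 61 s, if anything falls off the work surface, if the arm or the gripper's body presses on something with over 40 N, if the wrist force passes 120 N, or if a joint passes its speed limit or range.

ROBOT

A 7-joint arm with a two-finger parallel gripper is mounted at the origin on a cart in front of the work surface, level with it; the furniture and walls round the work are solid. World frame = base frame: x ahead of the robot, y to its left, z up, the work surface at z = 0. Lengths are in m, angles in rad, forces in N, time in s.
With the tool pointing down it reaches from about 0.375 to 0.925 m from the base axis. Payload 3.1 kg.
Tool frame: the origin (TCP) lies between the finger pads; the fingertips stand 19 mm ahead of it and the grasp point (between the pads) is the TCP; z points along the fingers, y is the line along which they close (so a half turn about z gives the same grasp; the last joint's range is limited). The gripper opens to 85 mm and grips with 20 to 120 N. Pads are 22 mm wide; open, the fingers measure 114 mm over their backs; the gripper's body (76 mm by 85 mm) begins 54 mm behind the grasp point. The pads swing forward as they close: fully open they stand 13 mm farther back than shut.
Start: joints at [1.241, 0.383, 0.044, 1.598, -0.018, 1.161, -0.05], TCP at [0.149, -0.633, 0.25] pointing down, gripper open.
Joint ranges: [-2.61, 2.61], [-0.41, 2.15], [-1.48, 1.57], [0, 2.5], [-1.57, 4.71], [0.05, 1.97], [-2.85, 2.85]. Speed limits (rad/s): [2.79, 2.79, 3.14, 3.14, 3.14, 3.14, 3.14].

INTERFACE

Orientations are given as a unit quaternion [x, y, z, w].
In Python, from bench import move_ptp, movel, move_j, move_gripper, pause, inverse_kinematics, read_camera, camera_params, MotionError, sign_off, look_for, tip_of, read_time_s, read_qpos, read_joint_vel, read_effort, read_eef_pos, read_tcp_rot, read_ft_force, read_ft_torque, read_finger_gap, read_grasp_force gives the robot as it stands. Calls block until the motion is done:
- move_ptp(position, orientation): joint-space move of the TCP to a pose.
- movel(position, orientation=None, speed=0.15): straight line of the TCP; orientation=None keeps the orientation; speed is the mean speed in m/s.
- move_j(angles): joint-space move.
- move_gripper(opening, effort=None): finger opening in m; effort is the grip in N (None keeps the last); returns when the fingers have stopped.
- pause(seconds).
- inverse_kinematics(position, orientation): joint angles nearest the present ones, or None.
- read_camera(name): name is "side" or "top"; returns the picture (480x640x3 uint8, red, green, blue); there is no depth.
- camera_params(name): a dict with "K" (3x3 intrinsics, pixels), "camera_from_world" (4x4, takes a point from world to camera coordinates). Camera axes: x right, y down, z forward; pixel columns grow to the right and rows downward; lengths in m; the calibration is good to about 2 mm. A picture is of the moment at which its call begins. camera_params takes no time and is no camera call.
A pose or a line that the arm cannot do raises MotionError and nothing moves.
- sign_off(): hands the job in; it is judged then, once.
Trained networks look in the newest picture that a camera, given by its name, has taken for a name from the list of things; names that differ only in an ending like _2 or _b are one class to them, and where a whole thing is asked for, a point or a joint stands for the part that bears it (a point fixed in the world has none). Each returns a list of dicts, best first, with "confidence" (0 to 1); they miss things now and then, are a little off and sometimes report something else, mostly with a low value. They report only what shows in the picture. A call takes as long as a camera call.
- look_for(camera, name): "at" ([column, row] in pixels, amid what is visible of it).
- tip_of(camera, name): "at" ([column, row] in pixels: a listed point, or the origin of a listed thing).
Readings, each from a call of its own:
- read_time_s(): time.
- read_qpos(): joint angles.
- read_joint_vel(): joint speeds.
- read_effort(): joint torques, N m.
- read_eef_pos(): TCP position.
- read_tcp_rot(): TCP orientation.
- read_ft_force(): force on the tool from outside, world axes, zero at the start.
- read_ft_torque(): the same for the moment, N m.
- read_finger_gap(): finger opening in m.
- read_grasp_force(): force on a finger pad.
Only numpy, scipy, OpenCV 4.12 (cv2) and the standard library are available. Lean on these libraries where they do the work, as an engineer would, in place of code of your own. Each camera call takes 0.05 s, during which the arm holds its last target. There are 200 camera calls.

## Working session

There is one attempt and no reset: what is moved stays moved. The work goes in short steps, each a Python script; the robot and the scene stay as the last script left them, time stands still between calls to the robot, and variables do not carry over. Pictures are saved under pics/ and viewed, at most 10 in all, crops included, and the job is handed in when it is done.

```bash
mkdir -p pics; ls; cat > h.py <<'E'
from bench import *
import numpy as np, cv2
def ray(cam,px,z):
    p=camera_params(cam);K=np.array(p["K"]);T=np.array(p["camera_from_world"])
    R=T[:3,:3];c=-R.T@T[:3,3];d=R.T@np.linalg.solve(K,[px[0],px[1],1])
    return c+d*(z-c[2])/d[2]
def save(cam,name):
    im=read_camera(cam);cv2.imwrite(f"pics/{name}.png",im[:,:,::-1]);return im
def proj(cam,P):
    p=camera_params(cam);q=np.array(p["camera_from_world"])@np.append(P,1);q=np.array(p["K"])@q[:3];return q[:2]/q[2]
E
python3 - <<'E'
from h import *
np.set_printoptions(precision=4,suppress=True)
save("top","t0");save("side","s0")
for n,z in dict(scoop_grip=.087,scoop_lip=.002,tray=0,pan_floor=.004,ball1_center=.017,jar_rim=.08,beaker_mid=.033,timer_mid=.031,tape_mid=.01).items():
    for c in("top","side"):
        for d in tip_of(c,n)[:4]: print(n,c,np.round(d["at"]),round(d["confidence"],2),ray(c,d["at"],z))
print(read_tcp_rot(),read_time_s())
for c in("top","side"):
    p=camera_params(c);T=np.array(p["camera_from_world"]);print(c,-T[:3,:3].T@T[:3,3])
E
```

```text
pics
scoop_grip top [173. 270.] 0.87 [0.4935 0.2832 0.087 ]
scoop_grip side [271. 162.] 0.92 [0.5068 0.2807 0.087 ]
scoop_lip top [175. 294.] 0.84 [0.4447 0.3027 0.002 ]
scoop_lip top [415. 270.] 0.21 [ 0.499  -0.2712  0.002 ]
scoop_lip side [248. 188.] 0.6 [0.4468 0.3075 0.002 ]
scoop_lip side [282. 262.] 0.24 [0.4893 0.0143 0.002 ]
tray side [266. 189.] 0.69 [0.4913 0.2967 0.    ]
pan_floor top [296. 267.] 0.58 [0.5083 0.0144 0.004 ]
pan_floor top [416. 271.] 0.24 [ 0.4973 -0.2734  0.004 ]
pan_floor side [267. 161.] 0.22 [0.5077 0.4272 0.004 ]
ball1_center top [442. 203.] 0.72 [ 0.663 -0.342  0.017]
ball1_center top [307. 279.] 0.68 [ 0.4782 -0.0117  0.017 ]
ball1_center side [281. 263.] 0.39 [ 0.4856 -0.0076  0.017 ]
jar_rim top [417. 270.] 0.85 [ 0.4909 -0.2596  0.08  ]
jar_rim top [373. 183.] 0.72 [ 0.694  -0.1656  0.08  ]
jar_rim side [299. 332.] 0.93 [ 0.4838 -0.2507  0.08  ]
beaker_mid top [217. 187.] 0.63 [0.6982 0.2059 0.033 ]
beaker_mid side [358. 187.] 0.94 [0.7054 0.2108 0.033 ]
timer_mid top [374. 183.] 0.69 [ 0.7086 -0.1752  0.031 ]
timer_mid top [176. 293.] 0.28 [0.4451 0.2906 0.031 ]
timer_mid side [414. 297.] 0.56 [ 0.7135 -0.1702  0.031 ]
timer_mid side [283. 264.] 0.28 [ 0.4884 -0.0265  0.031 ]
tape_mid top [444. 205.] 0.89 [ 0.6597 -0.3485  0.01  ]
tape_mid side [420. 386.] 0.94 [ 0.6658 -0.3464  0.01  ]
[0.9933 0.1157 0.     0.    ] 1.0
top [ 0.3834 -0.0244  1.0872]
side [ 0.4121 -0.8249  0.7411]
```

View pics/t0.png

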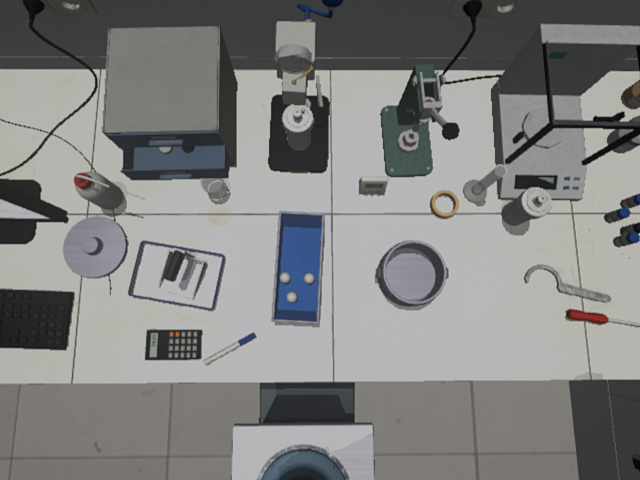

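View pics/s0.png

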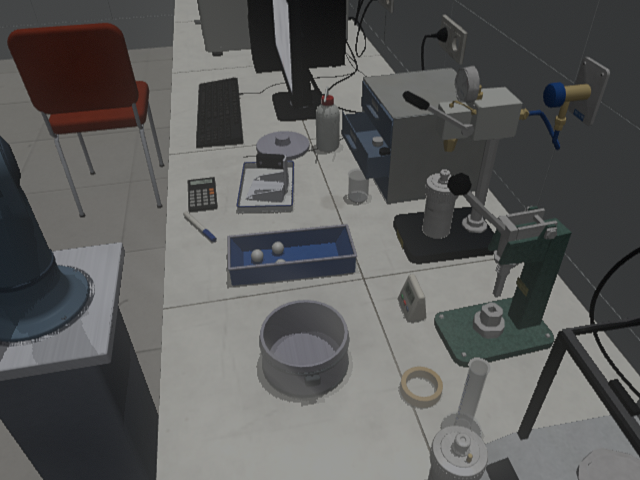

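The top view shows the tray with the scoop at about (178,272), the pan at (298,267) with balls at (285,278), (308,279) and (291,297), and the jar at (412,273). The side view agrees. Next I'll refine by segmentation and enlarged crops.

```bash
python3 - <<'E'
from h import *
np.set_printoptions(precision=4,suppress=True)
im=cv2.imread("pics/t0.png")
a=cv2.resize(im[225:325,115:335],None,fx=3.6,fy=3.6,interpolation=cv2.INTER_CUBIC);cv2.imwrite("pics/c0.png",a)
s=cv2.imread("pics/s0.png")
cv2.imwrite("pics/c1.png",cv2.resize(s[140:300,210:370],None,fx=3.7,fy=3.7,interpolation=cv2.INTER_CUBIC))
h=cv2.cvtColor(im,cv2.COLOR_BGR2HSV)
# pan
m=cv2.inRange(h,(95,90,30),(130,255,255));m[:,:255]=0;m[:,345:]=0;m[:205]=0;m[330:]=0
c=max(cv2.findContours(m,0,2)[0],key=cv2.contourArea)
box=cv2.boxPoints(cv2.minAreaRect(c));print("pan box",box)
for z in(.044,):print([ray("top",b,z)[:2] for b in box])
# balls
w=cv2.inRange(h,(0,0,150),(180,70,255));w[:,:276]=0;w[:,318:]=0;w[:225]=0;w[312:]=0
n,l,st,ce=cv2.connectedComponentsWithStats(w)
for i in range(1,n):
    if st[i,4]>15:print("ball",ce[i],st[i,4],ray("top",ce[i],.017))
# grip
g=cv2.inRange(h,(0,0,0),(180,255,60));g[:,:145]=0;g[:,215:]=0;g[:245]=0;g[302:]=0
n,l,st,ce=cv2.connectedComponentsWithStats(g)
for i in range(1,n):
    if st[i,4]>30:
        r=cv2.minAreaRect(np.argwhere(l==i)[:,::-1].astype(np.float32));print("dark",ce[i],st[i],r,[ray("top",b,.105)[:2] for b in cv2.boxPoints(r)])
m=cv2.inRange(h,(95,60,30),(135,255,255));m[:,:120]=0;m[:,235:]=0;m[:235]=0;m[315:]=0
c=max(cv2.findContours(m,0,2)[0],key=cv2.contourArea);box=cv2.boxPoints(cv2.minAreaRect(c));print("tray",[ray("top",b,.018)[:2] for b in box])
E
```

```text
pan box [[274.7931 317.9857]
 [282.0505 213.2708]
 [322.6772 216.0865]
 [315.4197 320.8014]]
[array([0.3872, 0.0614]), array([0.6311, 0.0476]), array([ 0.6241, -0.0486]), array([ 0.3805, -0.0307])]
ball [276.2667 233.7   ] 30 [0.587  0.0628 0.017 ]
ball [284.1163 276.8837] 43 [0.4829 0.0429 0.017 ]
ball [308.4255 277.3191] 47 [ 0.4817 -0.0146  0.017 ]
ball [290.9767 296.4186] 43 [0.437  0.0264 0.017 ]
dark [173.7746 265.6373] [163 251  22  30 284] ((173.5282440185547, 265.4329528808594), (11.690217018127441, 29.783374786376953), 22.833654403686523) [array([0.4755, 0.3006]), array([0.5356, 0.279 ]), array([0.5255, 0.255 ]), array([0.4657, 0.2769])]
tray [array([0.4417, 0.408 ]), array([0.5738, 0.3945]), array([0.5368, 0.1869]), array([0.4059, 0.2051])]
```

View pics/c0.png

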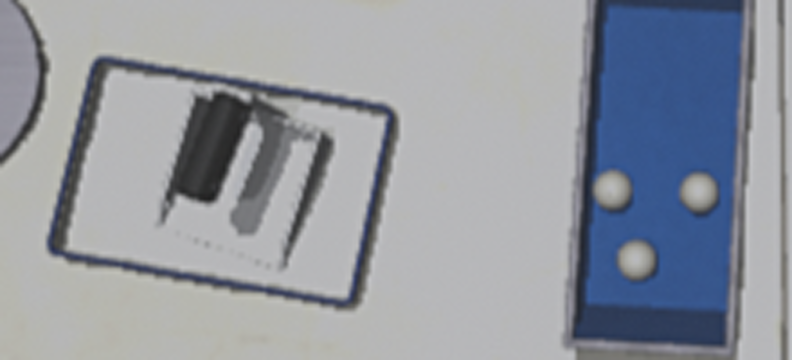

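View pics/c1.png

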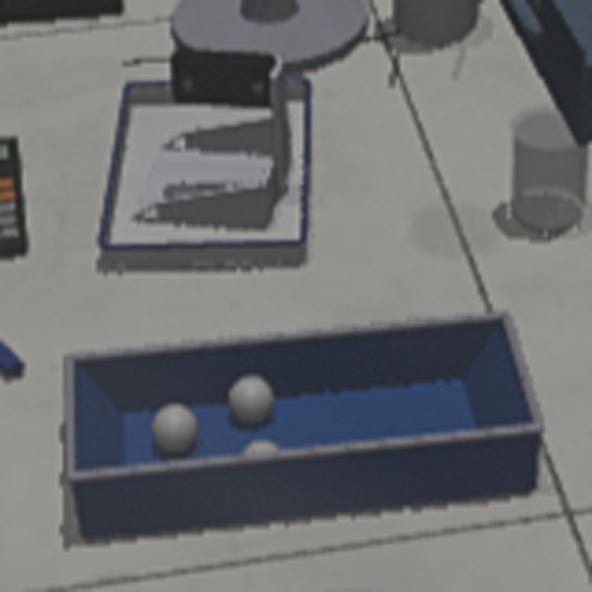

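The crops show the grip (about −19° yaw) over the bowl's +y side in perspective. The pan is yawed about −4°, and the three balls are in its near half. Next I'll fit line models of the pan and scoop to both views.

```bash
cat > fit.py <<'E'
from h import *
from scipy.optimize import minimize
def fit(segs,x0,imgs,win,cams=("top","side")):
    P=np.vstack([np.linspace(a,b,25) for a,b in segs]);D={}
    for c in cams:
        g=cv2.GaussianBlur(cv2.resize(cv2.cvtColor(imgs[c],cv2.COLOR_BGR2GRAY),None,fx=3,fy=3,interpolation=cv2.INTER_CUBIC),(0,0),1.5)
        D[c]=cv2.distanceTransform(255-cv2.Canny(g,25,60),cv2.DIST_L2,5)/3
    def W(v):
        c,s=np.cos(v[2]),np.sin(v[2]);return np.c_[v[0]+c*P[:,0]-s*P[:,1],v[1]+s*P[:,0]+c*P[:,1],P[:,2]]
    def cost(v):
        Q=np.c_[W(v),np.ones(len(P))];t=0
        for c in cams:
            p=camera_params(c);q=(np.array(p["K"])@(np.array(p["camera_from_world"])@Q.T)[:3]);u=q[:2]/q[2]*3+1
            d=cv2.remap(D[c],u[0].astype(np.float32)[None],u[1].astype(np.float32)[None],1)[0];t+=np.mean(np.minimum(d,win))
        return t
    best=None
    for dx in(-.006,0,.006):
        for dy in(-.006,0,.006):
            for da in(-.04,0,.04):
                s=np.array(x0)+[dx,dy,da]
                r=minimize(cost,s,method="Nelder-Mead",options=dict(initial_simplex=[s,s+[.004,0,0],s+[0,.004,0],s+[0,0,.03]]))
                if best is None or r.fun<best.fun:best=r
    return best.x,best.fun
def rect(x0,x1,y,z,yb=None):
    q=[(x0,-y,z),(x1,-y,z),(x1,y,z),(x0,y,z)];return [(np.array(q[i],float),np.array(q[(i+1)%4],float)) for i in range(4)]
E
python3 - <<'E'
from fit import *
np.set_printoptions(precision=4,suppress=True)
I={"top":cv2.imread("pics/t0.png"),"side":cv2.imread("pics/s0.png")}
pan=rect(-.125,.125,.053,.044)+rect(-.123,.123,.049,.044)+rect(-.1,.1,.049,.004)
for c in(("top","side"),("top",),("side",)):print("pan",fit(pan,[.507,.008,-.065],I,3,c))
o=np.array
sc=rect(-.028,.040,.009,.105)+rect(-.028,.040,.009,.069)[:1]
for y in(-.044,.044):sc+=[(o([-.036,y,.017]),o([.038,y,.036]))]
sc+=[(o([-.054,-.044,.002]),o([-.054,.044,.002])),(o([.038,-.044,.036]),o([.038,.044,.036]))]
for c in(("top","side"),("top",),("side",)):print("scoop",fit(sc,[.5,.281,-.33],I,3,c))
E
```

```text
Traceback (most recent call last):
  File "fit.py", line 21, in fit
    r=minimize(cost,s,method="Nelder-Mead",options=dict(initial_simplex=[s,s+[.004,0,0],s+[0,.004,0],s+[0,0,.03]]))
  File "fit.py", line 13, in cost
    p=camera_params(c);q=(np.array(p["K"])@(np.array(p["camera_from_world"])@Q.T)[:3]);u=q[:2]/q[2]*3+1
ValueError: time passes only in moves, steps and waits
```

```bash
sed -i 's/^    def cost(v):/    CP={c:camera_params(c) for c in cams}\n    def cost(v):/; s/p=camera_params(c);q=(np/p=CP[c];q=(np/' fit.py
python3 - <<'E'
from fit import *
np.set_printoptions(precision=4,suppress=True)
I={"top":cv2.imread("pics/t0.png"),"side":cv2.imread("pics/s0.png")}
pan=rect(-.125,.125,.053,.044)+rect(-.123,.123,.049,.044)+rect(-.1,.1,.049,.004)
for c in(("top","side"),("top",),("side",)):print("pan",fit(pan,[.507,.008,-.065],I,3,c))
o=np.array
sc=rect(-.028,.040,.009,.105)+rect(-.028,.040,.009,.069)[:1]
for y in(-.044,.044):sc+=[(o([-.036,y,.017]),o([.038,y,.036]))]
sc+=[(o([-.054,-.044,.002]),o([-.054,.044,.002])),(o([.038,-.044,.036]),o([.038,.044,.036]))]
for c in(("top","side"),("top",),("side",)):print("scoop",fit(sc,[.5,.281,-.33],I,3,c))
th=np.linspace(0,2*np.pi,41);jr=[]
for r in(.066,.072):
    q=np.c_[r*np.cos(th),r*np.sin(th),0*th+.08];jr+=[(q[i],q[i+1]) for i in range(40)]
print("jar",fit(jr,[.487,-.256,0],I,3))
print(read_time_s())
E
```

```text
pan (array([ 0.5072,  0.0095, -0.0564]), np.float64(1.760209321975708))
pan (array([ 0.5059,  0.005 , -0.0569]), np.float64(0.3836352527141571))
pan (array([ 0.509 ,  0.0127, -0.0573]), np.float64(1.1974011659622192))
scoop (array([ 0.5003,  0.2838, -0.3595]), np.float64(2.1772656440734863))
scoop (array([ 0.494 ,  0.2743, -0.3774]), np.float64(1.1313787698745728))
scoop (array([ 0.5012,  0.286 , -0.3432]), np.float64(0.9530075192451477))
jar (array([ 0.4905, -0.2518, -0.0601]), np.float64(1.5088038444519043))
1.0
```

```bash
cat >> h.py <<'E'
from scipy.spatial.transform import Rotation as Ro
DZ=.003; LIP=np.array([-.054,0,-.085])
def quat(yaw,pitch,flip):
    return (Ro.from_euler("ZY",[yaw,pitch])*Ro.from_euler("z",np.pi*flip)*Ro.from_euler("x",np.pi)).as_quat()
def pose(ref,at,yaw,pitch,flip,off=(0,0,DZ)):
    """TCP pose putting scoop-frame point ref (rel. grip mid) at world point at; off = TCP in scoop frame"""
    R=Ro.from_euler("ZY",[yaw,pitch]);return np.array(at)+R.apply(np.array(off)-np.array(ref)),quat(yaw,pitch,flip)
E
python3 - <<'E'
from h import *
np.set_printoptions(precision=3,suppress=True)
py=-.057;pc=np.array([.5065,.008,0]);u=np.array([np.cos(py),np.sin(py),0])
for f in(0,1):
    print("flip",f)
    T=dict(grasp=([.4985,.281,.09],quat(-.355,0,f)),
      far=pose(LIP,pc-u*.003+[0,0,.0045],py,0,f), farup=pose(LIP,pc-u*.003+[0,0,.11],py,0,f),
      near=pose(LIP,pc-u*.1+[0,0,.0045],py,0,f))
    for t in(10,20,30):T[f"tilt{t}"]=pose(LIP,pc-u*.1+[0,0,.03],py,np.radians(t),f)
    T["lift20"]=pose(LIP,pc-u*.08+[0,0,.16],py,np.radians(20),f)
    for yw in(-.057,-.6,-1.2,.6):
      for t in(20,0,-45,-65,-80):
        R=Ro.from_euler("z",yw).apply([.025,0,0]);T[f"pour{yw}/{t}"]=pose(LIP,np.array([.4905,-.254,.11])+R,yw,np.radians(t),f)
    for k,(p,q) in T.items():print(k,np.array(p),inverse_kinematics(list(p),list(q)))
E
```

```text
flip 0
grasp [0.498 0.281 0.09 ] [-0.984  0.472  0.483  1.925 -0.294  0.814 -2.268]
far [0.557 0.005 0.092] [ 0.412  0.479 -0.591  1.916  0.349  0.85  -1.989]
farup [0.557 0.005 0.198] [ 0.478  0.337 -0.658  1.846  0.237  1.037 -1.902]
near [0.461 0.011 0.092] [ 0.491  0.326 -0.664  2.137  0.289  0.766 -1.985]
tilt10 [0.475 0.01  0.107] [ 0.429  0.413 -0.603  1.981  0.23   1.001 -1.924]
tilt20 [0.487 0.009 0.094] [ 0.351  0.545 -0.525  1.842  0.207  1.175 -1.898]
tilt30 [0.497 0.009 0.079] [ 0.284  0.676 -0.456  1.706  0.178  1.342 -1.871]
lift20 [0.507 0.008 0.224] [ 0.378  0.412 -0.558  1.713  0.135  1.42  -1.85 ]
pour-0.057/20 [ 0.596 -0.26   0.174] [ 0.447  0.66  -0.209  1.387  0.197  1.454 -1.427]
pour-0.057/0 [ 0.569 -0.259  0.198] [ 0.547  0.399 -0.233  1.698  0.103  1.057 -1.347]
pour-0.057/-45 [ 0.491 -0.254  0.21 ] [ 0.923  0.044 -0.318  2.333 -1.408  0.372  0.243]
pour-0.057/-65 [ 0.459 -0.252  0.196] None
pour-0.057/-80 [ 0.438 -0.251  0.178] None
pour-0.6/20 [ 0.578 -0.314  0.174] [ 0.494  0.673 -0.057  1.355 -0.018  1.459 -1.722]
pour-0.6/0 [ 0.556 -0.299  0.198] [ 0.51
[... 2453 characters left out ...]
.063  0.717]
pour-1.2/-45 [ 0.491 -0.255  0.21 ] [ 0.709  0.183 -0.709  2.216  1.236  0.894 -0.49 ]
pour-1.2/-65 [ 0.479 -0.224  0.196] [ 0.656  0.448 -0.909  2.328  1.658  1.414 -0.987]
pour-1.2/-80 [ 0.472 -0.205  0.178] [ 0.51   0.745 -0.858  2.339  1.841  1.868 -1.208]
pour0.6/20 [ 0.578 -0.194  0.174] [ 0.935  0.919 -1.251  1.56   0.95   1.669  1.737]
pour0.6/0 [ 0.556 -0.209  0.198] [ 1.207  0.678 -1.243  1.744  0.682  1.231  1.955]
pour0.6/-45 [ 0.491 -0.253  0.21 ] [ 0.634  0.25   0.172  2.092 -1.063  0.982 -2.605]
pour0.6/-65 [ 0.464 -0.272  0.196] [ 0.772  0.442  0.238  2.13  -1.369  1.301 -2.174]
pour0.6/-80 [ 0.447 -0.284  0.178] [ 0.829  0.657  0.275  2.108 -1.496  1.593 -1.952]
```

```bash
python3 - <<'E'
from h import *
np.set_printoptions(precision=4,suppress=True)
q=list(quat(-.355,0,0))
move_gripper(.085,90)
move_ptp([.4985,.281,.19],q);print(read_time_s(),read_qpos())
movel([.4985,.281,.09],q,speed=.12)
print(read_eef_pos(),read_ft_force())
move_gripper(.0,90);print(read_finger_gap(),read_grasp_force(),read_ft_force(),read_eef_pos())
movel([.4985,.281,.19],q,speed=.15);print(read_ft_force(),read_finger_gap())
py=-.057;pc=np.array([.5065,.008,0]);u=np.array([np.cos(py),np.sin(py),0])
p,qq=pose(LIP,pc-u*.003+[0,0,.10],py,0,0)
move_ptp(list(p),list(qq));print(read_time_s(),read_qpos(),read_eef_pos())
a=save("top","t1")
for c in("top","side"):
    if c=="side":save("side","s1")
    for n,z in(("scoop_grip",p[2]-DZ),("scoop_lip",.10)):
        for d in tip_of(c,n)[:1]:print(c,n,d,ray(c,d["at"],z))
cv2.imwrite("pics/c2.png",cv2.resize(cv2.cvtColor(a,cv2.COLOR_RGB2BGR)[190:340,220:380],None,fx=3.7,fy=3.7,interpolation=cv2.INTER_CUBIC))
E
```

```text
4.6333 [ 0.1491  0.4506 -0.898   1.8101  0.3984  1.0739 -2.8228]
[0.499  0.2815 0.0907] [ 0.7605 -0.4175  0.3686]
0.016966140729753106 87.99931526184082 [-0.5688  0.847   0.4602] [0.4984 0.281  0.09  ]
[ 0.463   0.4651 -1.9516] 0.016623369258283515
8.15 [ 0.5306  0.3676 -0.7283  1.853   0.2812  1.0271 -1.9377] [0.557  0.0071 0.1876]
side scoop_grip {'at': [312.2, 186.0], 'confidence': 0.77} [0.5578 0.0096 0.185 ]
side scoop_lip {'at': [283.8, 224.7], 'confidence': 0.79} [0.499  0.0124 0.1   ]
```

View pics/c2.png

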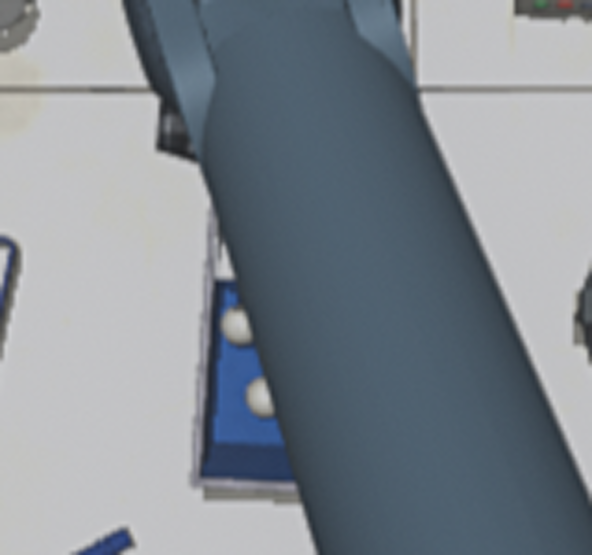

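View pics/s1.png

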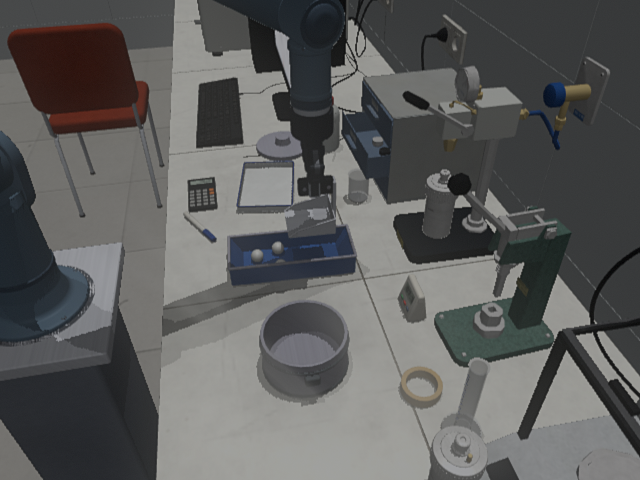

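The top view is blocked by the arm. The side view shows the scoop held level over the far half of the pan, with its lip at about (284,225) and the balls still near. I'll lower it with force checks and find the pan's side walls by touch.

```bash
cat >> h.py <<'E'
PY=-.057;U=np.array([np.cos(PY),np.sin(PY),0]);V=np.array([-np.sin(PY),np.cos(PY),0])
def F(): return np.array(read_ft_force())
E
python3 - <<'E'
from h import *
np.set_printoptions(precision=4,suppress=True)
pc=np.array([.5065,.0085,0])
def go(z,l=0,d=-.003,sp=.1):
    p,q=pose(LIP,pc+U*d+V*l+[0,0,z],PY,0,0);movel(list(p),list(q),speed=sp)
f0=F();print("f0",f0,read_time_s())
ok=True
for z in(.052,.044,.038,.030,.02,.012):
    go(z,sp=.08);f=F()-f0;print(z,f,read_time_s())
    if np.linalg.norm(f)>8:ok=False;go(z+.01);break
if ok:
    r=[]
    for s in(1,-1):
        for k in range(1,10):
            go(.012,s*k*.001,sp=.05);f=(F()-f0)@V
            print(s*k,round(f,2),end="; ")
            if abs(f)>5:break
        r.append(s*k);go(.012,0)
    print(r,read_time_s(),F()-f0)
E
```

```text
f0 [-1.1968  0.0339 -2.3364] 8.45
0.052 [1.7633 0.5253 0.812 ] 9.2
0.044 [ 1.483  -0.261  -0.0197] 9.45
0.038 [ 2.726  -1.0173  0.7385] 9.7
0.03 [-0.0189  0.231   0.225 ] 9.95
0.02 [0.6658 0.2133 0.5522] 10.225
0.012 [1.1345 0.2918 0.5624] 10.475
1 0.33; 2 0.52; 3 -0.49; 4 0.83; 5 0.45; 6 0.27; 7 -0.88; 8 -3.45; 9 -4.67; -1 -0.12; -2 -0.45; -3 -0.7; -4 0.14; -5 2.98; -6 5.33; [9, -6] 14.725 [ 1.4843 -0.2388  1.2328]
```

Wall contacts came at about +7.5 and −4.5 mm, so the centreline is shifted +1.5 mm. Now the sweep and the tilt.

```bash
python3 - <<'E'
from h import *
np.set_printoptions(precision=4,suppress=True)
pc=np.array([.5065,.010,0])
def go(z,d,pitch=0,sp=.1):
    p,q=pose(LIP,pc+U*d+[0,0,z],PY,pitch,0);movel(list(p),list(q),speed=sp)
f0=F()
go(.0065,-.003,sp=.05);print(F()-f0)
z=.0052
go(z,-.003,sp=.05);f=F()-f0;print(z,f)
if f[2]<2: z=.0045;go(z,-.003,sp=.05);f=F()-f0;print(z,f)
go(z,-.05,sp=.09);print(F()-f0)
go(z,-.084,sp=.07);print(F()-f0)
d=-.084
while d>-.108:
    d-=.003;go(z,d,sp=.05);f=F()-f0;print(round(d,3),f)
    if f@U>9:break
print(read_time_s(),read_eef_pos());open("d.txt","w").write(f"{d} {z}")
a=save("side","s2");cv2.imwrite("pics/c3.png",cv2.resize(cv2.cvtColor(a,cv2.COLOR_RGB2BGR)[160:300,200:380],None,fx=3.7,fy=3.7,interpolation=cv2.INTER_CUBIC))
E
```

```text
[-0.6271  0.2543 -0.44  ]
0.0052 [-0.5943  0.0782 -0.3116]
0.0045 [-0.6717  0.9108 -0.7474]
[-0.95    0.2464  0.3295]
[ 0.4364  0.8676 -2.3216]
-0.087 [ 0.6742 -0.5416 -1.8291]
-0.09 [-0.3087  0.3116 -2.0711]
-0.093 [-1.1287  0.2544 -1.6012]
-0.096 [-0.7996  0.1342 -1.9124]
-0.099 [ 0.7346  0.9673 -1.4214]
-0.102 [ 6.5197 -0.8385 -0.9016]
-0.105 [ 7.4156 -1.1676 -1.5571]
-0.108 [ 7.6366 -0.1588 -0.5928]
18.8 [0.4587 0.0131 0.095 ]
```

View pics/c3.png

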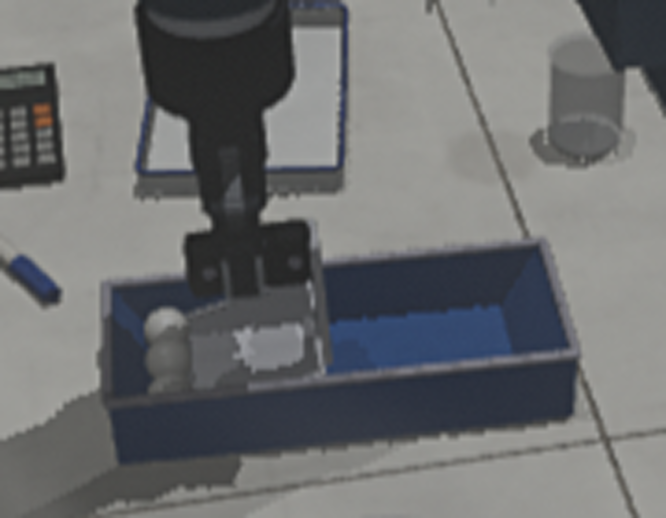

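The balls sit side by side on the lip against the near end wall. Now I'll tilt lip-up along the leaning wall, then lift.

```bash
python3 - <<'E'
from h import *
np.set_printoptions(precision=4,suppress=True)
pc=np.array([.5065,.010,0]);z0=.005;d0=-.101
def go(z,d,pitch=0,sp=.1):
    p,q=pose(LIP,pc+U*d+[0,0,z],PY,pitch,0);movel(list(p),list(q),speed=sp)
for t in(4,8,12,16,20,24):
    a=np.radians(t);z=z0+.001+.099*np.sin(a);go(z,d0-(z-z0)*.577+.003,a,sp=.04)
    print(t,F(),read_time_s())
pause(.3)
im=save("side","s3")
go(.10,-.105,np.radians(24),sp=.12);go(.16,-.08,np.radians(24),sp=.15)
pause(.2);print(F(),read_time_s(),read_qpos())
a=save("side","s4");A=[cv2.resize(cv2.cvtColor(x,cv2.COLOR_RGB2BGR)[130:300,210:370],None,fx=2.4,fy=2.4,interpolation=cv2.INTER_CUBIC) for x in(im,a)]
cv2.imwrite("pics/c4.png",np.hstack(A))
J=[.4905,-.254]
for yw in(1.2,1.57,1.9,2.3):
  for t in(24,0,-30,-50,-70):
    R=Ro.from_euler("z",yw).apply([.025,0,0]);p,q=pose(LIP,np.array([*J,.10])+R,yw,np.radians(t),0);print(yw,t,p,inverse_kinematics(list(p),list(q)))
E
```

```text
4 [ 1.4659 -0.3969 -1.7749] 19.3083
8 [-0.6628  0.696  -3.0224] 19.5583
12 [-0.541  -0.2191 -2.4041] 19.8083
16 [-0.2123  0.6487 -3.1316] 20.0583
20 [-0.2196  0.0089 -2.8858] 20.3083
24 [ 0.3364  0.5335 -2.8819] 20.5583
[ 0.2672  0.1434 -3.3295] 22.3083 [ 0.473   0.5117 -0.7075  1.6613  0.2062  1.4987 -1.922 ]
1.2 24 [ 0.5304 -0.1514  0.1584] [ 0.6653  0.5245 -0.8339  1.8425  0.7816  1.286  -0.8757]
1.2 0 [ 0.5191 -0.1804  0.188 ] [ 1.0378  0.4151 -0.9297  1.8645  0.3814  1.052  -0.416 ]
1.2 -30 [ 0.5006 -0.2281  0.2032] [ 1.3539  0.5126 -0.9122  1.814  -0.1379  1.0695  0.1951]
1.2 -50 [ 0.4877 -0.2612  0.1979] [ 1.4697  0.7086 -0.8855  1.7377 -0.3245  1.2043  0.4358]
1.2 -70 [ 0.4763 -0.2906  0.1808] [ 1.5205  0.944  -0.8467  1.6387 -0.4471  1.371   0.5832]
1.57 24 [ 0.4906 -0.1439  0.1584] [ 0.7788  0.3866 -0.9334  2.0386  0.8337  1.1056 -0.6096]
1.57 0 [ 0.4906 -0.175   0.188 ] [ 1.1388  0.3827 -1.0181  1.9282  0.378   1.0377 -0.0451]
1.57 -30 [ 0.4905 -0.2262  0.2032] [ 1.3252  0.6258 -0.9785  1.7125  0.028   1.2634  0.3787]
1.57 -50 [ 0.4905 -0.2617  0.1979] [ 1.3671  0.8612 -0.
[... 291 characters left out ...]
732  1.0274  0.3069]
1.9 -30 [ 0.4815 -0.2277  0.2032] [ 1.2858  0.7152 -1.0409  1.6378  0.1786  1.4274  0.5472]
1.9 -50 [ 0.493  -0.2613  0.1979] [ 1.2549  0.9669 -1.0077  1.4042  0.0858  1.6951  0.5836]
1.9 -70 [ 0.5032 -0.2911  0.1808] [ 1.2128  1.2117 -0.994   1.1837 -0.0247  1.9406  0.5577]
2.3 24 [ 0.4171 -0.1719  0.1584] [ 1.1744 -0.0017 -1.0304  2.349   0.5409  0.5292  0.4385]
2.3 0 [ 0.4379 -0.1951  0.188 ] [ 1.3869  0.3465 -1.1852  2.0167  0.3776  1.0229  0.749 ]
2.3 -30 [ 0.472  -0.2333  0.2032] [ 1.2277  0.7974 -1.1088  1.5776  0.3567  1.601   0.7754]
2.3 -50 [ 0.4956 -0.2597  0.1979] [ 1.1174  1.0546 -1.0678  1.2875  0.2945  1.9316  0.7556]
2.3 -70 [ 0.5166 -0.2832  0.1808] None
```

View pics/c4.png

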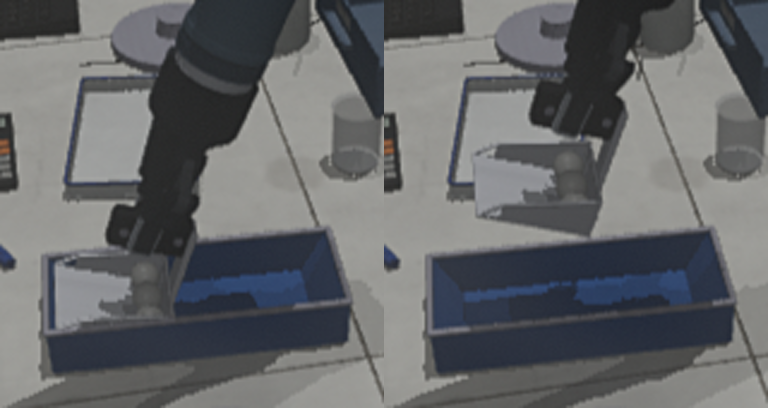

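All three balls are at the back of the scoop and the pan is empty. Next I carry them to the jar and pour with the mouth facing −y.

```bash
python3 - <<'E'
from h import *
np.set_printoptions(precision=4,suppress=True)
L=np.array([.4905,-.223,0])
def go(z,t,sp):
    p,q=pose(LIP,L+[0,0,z],np.pi/2,np.radians(t),0);movel(list(p),list(q),speed=sp)
go(.17,24,.10);print(read_time_s(),F())
go(.12,0,.08)
for z,t in((.105,-10),(.097,-18),(.090,-30),(.085,-50),(.085,-65)):go(z,t,.06)
pause(.5);print(read_time_s(),F())
a=save("side","s5");b=save("top","t5")
go(.13,-40,.15);go(.16,0,.15);print(F(),read_time_s(),read_qpos())
c=save("side","s6");d=save("top","t6")
cr=lambda x:cv2.resize(cv2.cvtColor(x,cv2.COLOR_RGB2BGR),(400,300),interpolation=cv2.INTER_AREA)
cs=lambda x:cv2.resize(cv2.cvtColor(x,cv2.COLOR_RGB2BGR)[220:430,190:470],(400,300),interpolation=cv2.INTER_CUBIC)
ct=lambda x:cv2.resize(cv2.cvtColor(x,cv2.COLOR_RGB2BGR)[195:345,330:530],(400,300),interpolation=cv2.INTER_CUBIC)
cv2.imwrite("pics/c5.png",np.vstack([np.hstack([cs(a),ct(b)]),np.hstack([cs(c),ct(d)])]))
for n in("top","side"):print(n,[(x["at"],x["confidence"]) for x in look_for(n,"ball1_center")])
for n in("tray",): print(inverse_kinematics([.4985,.281,.19],list(quat(-.355,0,0))))
E
```

```text
24.1333 [-0.2602 -0.1924 -3.0535]
27.9583 [ 0.1409  0.5396 -1.351 ]
[-0.2398 -1.3219 -1.6843] 29.55 [ 1.1622  0.2853 -1.0251  1.8748  0.2664  1.1326  0.0357]
top [([372.5, 266.0], 0.2)]
side []
[ 0.1141  0.4332 -0.8521  1.8117  0.3697  1.0645 -2.8013]
```

View pics/c5.png

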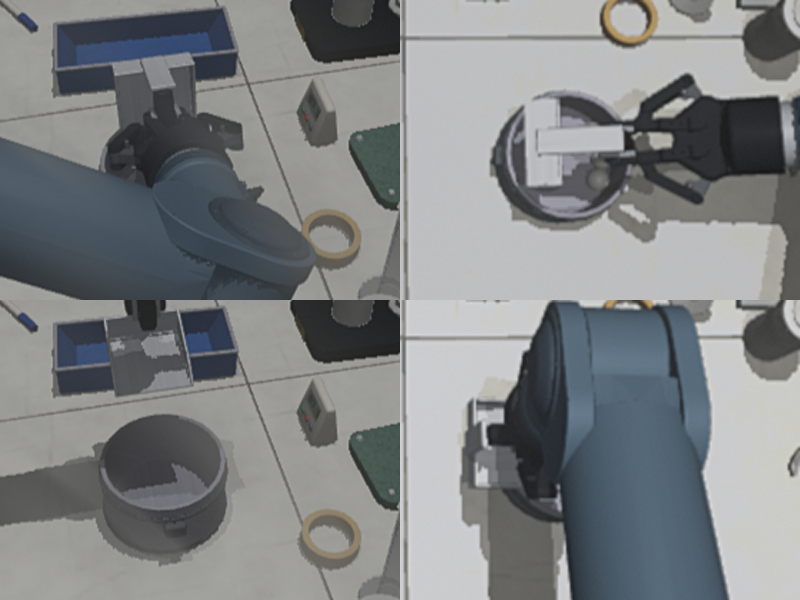

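The scoop is empty and the force has dropped by the weight of three balls. At least one ball shows in the jar at about (598,178) of the mosaic. The scoop goes back to the tray now, and I'll check the jar on the way.

```bash
python3 - <<'E'
from h import *
np.set_printoptions(precision=4,suppress=True)
x,y=.495,.291;q=list(quat(-.19,0,0))
move_ptp([x,y,.20],q);print(read_time_s(),read_qpos())
t=save("top","t7");f0=F()
z=.100;movel([x,y,z],q,speed=.12)
while z>.086:
    z-=.002;movel([x,y,z],q,speed=.04);f=F()-f0
    if f[2]>2.5:break
print("contact",z,f,read_eef_pos(),read_time_s())
move_gripper(.07,40);movel([x,y,.22],q,speed=.15)
print(read_time_s(),F());s=save("side","s8")
move_j([1.241,.383,.044,1.598,-.018,1.161,-.05]);print(read_time_s())
t=save("top","t8")
c=lambda im,r0,r1,c0,c1:cv2.resize(cv2.cvtColor(im,cv2.COLOR_RGB2BGR)[r0:r1,c0:c1],(400,300),interpolation=cv2.INTER_CUBIC)
s2=save("side","s9")
cv2.imwrite("pics/c6.png",np.vstack([np.hstack([c(t,225,330,115,255),c(t,225,330,345,485)]),np.hstack([c(s2,130,220,200,320),c(s2,130,430,190,590)])]))
E
```

```text
32.05 [ 0.1262  0.4378 -0.8916  1.7973  0.3817  1.0898 -2.6624]
contact 0.092 [-1.086  -2.6276 10.9035] [0.4959 0.2913 0.0939] 34.0833
35.6417 [-0.8923  0.403  -0.5311]
39.1333
```

View pics/c6.png

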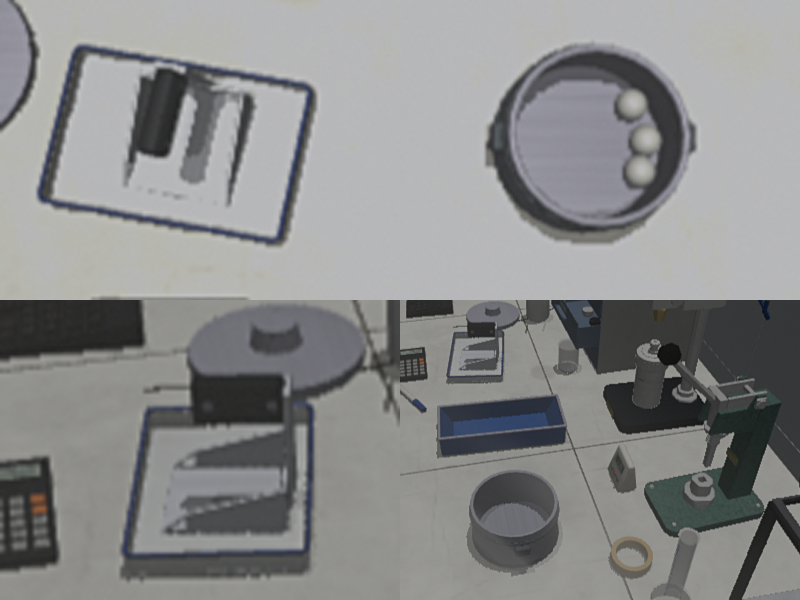

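The final view shows all three balls in the jar (at about (632,104), (645,140) and (640,171) in the mosaic). The scoop stands level inside the tray, and the beaker, timer and tape roll look unmoved.

```bash
python3 -c "
from bench import *
print(sign_off(),read_time_s())"
```

```text
the job is handed in; nothing more can be done
the job is handed in; nothing more can be done
```

The job is handed in at about 39 s of the 61 s allowed: all three balls are in the mill jar, the scoop stands upright on its flat bottom in the tray, and the beaker, timer and tape roll look unmoved in the final pictures.

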